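# Brake the turning index dial and lock it with its pin

### The job

The feeder's index dial is being turned by its slipping drive. Take the locating pin out of its holder, put it down through the fixed slot in the bridge and drag its tip lightly on the dial to brake it, so that the dial's hole stops under the slot, then push the pin fully home through both so that it locks the dial, and let go. Brake it to a slow creep before the pin goes in and never let pin or fingers bear on the dial with more than 30 N; leave the other things on the bench alone.

Things in the scene. Friction and masses are not known exactly. Their poses are not given: they have to be found in the camera images.
- dial: Level aluminium disc, radius 100 mm, 12 mm thick; origin on its upright axis at table height (top face 70 mm above it). Turns without end about its +z (counter-clockwise from above) at about 3.5 rad/s. Its one hole is on its own -x side. It floats on a spring (1 mm per N) of unknown preload: starts to sink at 0 to 3 N or hangs up to 4 mm low; 12 mm down is a hard stop; springs back slowly.
- dial_hole (a point): Centre of the dial's only hole at its top face, 80 mm from the axis: a through window 14 mm along the turning direction and 22 mm along the radius. Nothing is under it for 40 mm. It goes round with the dial. It catches the pin only when it creeps (well under 1 rad/s); faster, it slips past under the foot.
- feeder: Fixed dark steel base plate 260 x 220 x 12 mm under the dial, with the drive and, on its -x side, a column that carries the bridge; origin on the dial's axis at table height. The drive is weak and slips: about 3 N of drag at the hole's radius stalls the dial (the pin pressed on it with some 3.5 to 7 N), less drag slows it in proportion, and when let go it is back at speed within 0.2 s.
- slot (a point): Centre of the fixed slot at the top of the bridge, a level steel plate 70 mm wide, 85 mm along the radius, 10 mm thick over the dial's rim; top 86 mm above the table, underside 6 mm above the dial. The slot goes through it: 14 mm along the point's y (the turning direction), 21 mm along its x (the radius). The dial's axis is 80 mm away along +x. The dial's hole passes exactly below it.
- pin: Steel pin, about 120 g: round shank 12 mm diameter and 36 mm long with a 1 mm rounded foot, below a square head 24 x 24 mm and 46 mm tall to grip by its flats. Origin at the centre of the foot, z up along the pin to the head, x and y square to the flats; 82 mm tall. It starts upright in the holder with its head resting on the holder's top.
- pin_shoulder (a point): Centre of the underside of the pin's head, 36 mm above the foot.
- holder: Black plastic block 60 x 60 x 40 mm, fixed, with a 14 mm square hole through its middle that holds the pin; origin at the centre of its underside.
- canister: White lidded jar, 56 mm diameter, 85 mm tall, loose; bystander, to be left alone. Origin at the centre of its underside.
- cases: Stack of white plastic cases 85 x 65 x 72 mm, loose; bystander, to be left alone. Origin at the centre of its underside.
- driver: Screwdriver with a black handle lying on the bench; bystander, to be left alone. Origin at its underside, handle to its -x.
Mind the look-alikes: they are no part of the job. Of the things like the pin, leave any that is red; of the rest the larger one is meant.

How it is judged:
By the outcome, as a careful person would: the job done as asked, in the order asked, and still so for the second after the job is handed in, with the robot touching nothing.
It also fails if it takes over 58 s, if anything falls off the work surface, if the arm or the gripper's body presses on something with over 40 N, if the wrist force passes 120 N, or if a joint passes its speed limit or range.

### The arm

A 6-joint arm with a two-finger parallel gripper is mounted at the origin on the work surface. World frame = base frame: x ahead of the robot, y to its left, z up, the work surface at z = 0. Lengths are in m, angles in rad, forces in N, time in s.
With the tool pointing down it reaches from about 0.3 to 0.75 m from the base axis. Payload 8.5 kg.
Tool frame: the origin (TCP) lies on the centre line of the jaws, within the pads' length; the fingertips stand 22 mm ahead of it and the grasp point (between the pads) lies 3 mm ahead of it; z points along the fingers, y is the line along which they close (so a half turn about z gives the same grasp; the last joint's range is limited). The gripper opens to 85 mm and grips with 20 to 120 N. Pads are 22 mm wide; open, the fingers measure 114 mm over their backs; the gripper's body (76 mm by 85 mm) begins 54 mm behind the grasp point. The pads swing forward as they close: fully open they stand 13 mm farther back than shut.
Start: joints at [0.887, 0.381, 1.297, -0, 1.464, -0.215], TCP at [0.248, 0.491, 0.253] pointing down, gripper open.
Joint ranges: [-3.11, 3.11], [-0.89, 2.33], [0.22, 2.48], [-1.42, 4.56], [0.17, 2.85], [-2.88, 2.88]. Speed limits (rad/s): [2.39, 2.39, 3.14, 3.14, 3.14, 3.14].

### API

Orientations are given as a unit quaternion [x, y, z, w].
In Python, from cell import ctrl gives the robot as it stands. The module is installed in compiled form; this text tells all that it offers.
- The arm moves only by the tool play_rows, never from a script. Its argument "commands" is a list that holds one entry, the list of rows, each a list of 7 numbers: the shift along the world's x, y, z in fractions of the full range, 1 being 100 cm, then the turn, a rotation vector about the world's x, y, z in parts of the range, where 1.0 means 45 degrees, then the opening, from 0 (shut) to 1 (fully open). A call has 1 to 12 rows; each row is the pose to reach, as a shift and turn from the pose commanded when the call began; what a row does not reach only later rows make up. A row lasts 1/10 s, in which the tool goes at most 50 mm and 8.59 degrees, less where a joint would pass 70% of its speed; a pose out of reach is approached as far as the arm can. A call with a gripper value outside its range is refused whole. The fingers move at their own pace and stop on an object; "newtons" is the grip in N (left out, the last holds). Time passes only in rows, so rows that repeat a pose let the fingers close. It gives the time, the measured TCP pose, the force, the opening and the grip force at its end, in the units of the state.
- ctrl.sense(): the state, without advancing time (a new reading comes with each control period).
- ctrl.grab_frame(name): name is "scene" or "side" or "wrist"; returns (picture, depth): 400x640x3 uint8, blue, green, red; 400x640 float32, m along the optical axis (not along the pixel's ray), 0 where there is no reading.
- ctrl.calibration(name): a dict with "K" (3x3 intrinsics, pixels), "R" (3x3) and "t" (3): a world point X has camera coordinates R X + t. Camera axes: x right, y down, z forward; pixel columns grow to the right and rows downward; lengths in m; the calibration is good to about 2 mm. A picture is of the moment at which its call begins: read the wrist's pose just before it. calibration takes no time and is no camera call; for the wrist camera it gives the pose at the moment of the call.
- ctrl.sign_off(): hands the job in; it is judged then, once.
The state is a dict: "t": time; "q": joint angles; "joint_vel": joint speeds; "effort": joint torques, N m; "ee_pos": TCP position; "orientation": TCP orientation; "ft_force": force on the tool from outside, world axes, zero at the start; "wrist_torque": the same for the moment, N m; "grip_width": finger opening in m; "grasp_force": force on a finger pad.
Only numpy, scipy, OpenCV 4.12 (cv2) and the standard library are available. Lean on these libraries where they do the work, as an engineer would, in place of code of your own. Each camera call takes 0.05 s, during which the arm holds its last target. There are 200 camera calls.

## Working session

There is one attempt and no reset: what is moved stays moved. The work goes in short steps, Python scripts to look and compute and a tool call to move; the robot and the scene stay as the last step left them, time stands still between calls to the robot, and variables do not carry over. Pictures are saved under pics/ and viewed, at most 10 in all, crops included, and the job is handed in when it is done.

Besides the shell and the picture viewer there is one more tool, called after ">>>" in YAML: its name, and indented under it one key for each argument. play_rows: Moves the arm, as the interface text tells. Its arguments: {"type":"object","properties":{"commands":{"type":"array","items":{"type":"array","items":{"type":"array","items":{"type":"number"}}}},"newtons":{"type":"number"}},"required":["commands"]}

```bash
mkdir -p pics
cat > h.py <<'E'
import numpy as np, cv2
from cell import ctrl
def ray(cal,u,v,z):
    K,R,t=[np.array(cal[k],float) for k in "KRt"]
    d=R.T@np.linalg.solve(K,[u,v,1.]); c=-R.T@t.ravel()
    return c+d*(z-c[2])/d[2]
def cloud(cal,dep):
    K,R,t=[np.array(cal[k],float) for k in "KRt"]
    v,u=np.mgrid[:400,:640]
    P=np.stack([(u-K[0,2])/K[0,0]*dep,(v-K[1,2])/K[1,1]*dep,dep],-1)
    return (P-t.ravel())@R
E
python3 - <<'E'
from h import *
print(ctrl.sense())
for n in ["scene","side","wrist"]:
    cal=ctrl.calibration(n); im,d=ctrl.grab_frame(n)
    cv2.imwrite(f"pics/{n}0.png",im); np.savez(f"{n}0.npz",im=im,d=d,**{k:np.array(cal[k]) for k in "KRt"})
a=cv2.imread("pics/scene0.png");b=cv2.imread("pics/side0.png")
E
```

```text
{'t': 0.0, 'q': array([ 8.86677944e-01,  3.81215509e-01,  1.29825584e+00, -2.21516653e-05,
        1.46355674e+00, -2.15293907e-01]), 'joint_vel': array([ 0.00245915, -0.00086097, -0.00098004,  0.00091717, -0.00240902,
       -0.00040983]), 'effort': array([-1.33242258e-03, -4.48472822e+01, -2.31277943e+01, -1.77089123e-04,
        4.79451890e-03, -7.13096961e-05]), 'ee_pos': array([0.24835356, 0.49045551, 0.25270292]), 'orientation': array([ 2.32270118e-01,  9.72651056e-01, -6.51144387e-04, -3.02075612e-04]), 'ft_force': array([-0.02254396, -0.48975199,  0.36821709]), 'wrist_torque': array([0.02301607, 0.01815689, 0.03160581]), 'grasp_force': 0.0, 'grip_width': 0.08562489702149718}
```

View pics/scene0.png

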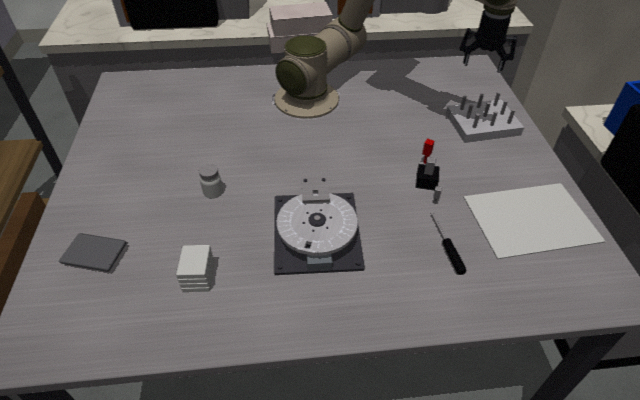

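View pics/side0.png

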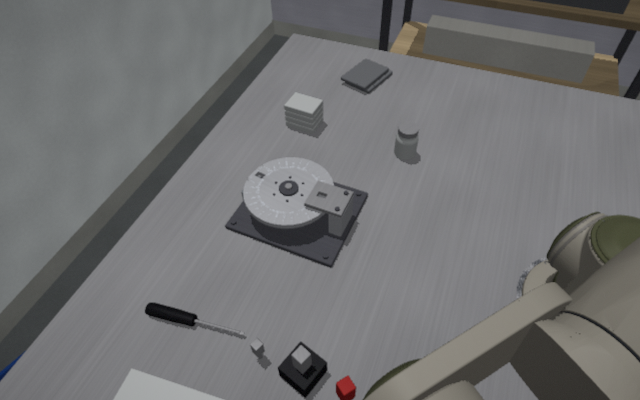

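The scene view shows the dial at (317,222) and the holder with the grey pin at (428,175). A red look-alike stands at (428,150) and a smaller grey one at (436,195). The side view shows the bridge slot near (323,195) and the pin head at (302,355).

Run:
```python
from h import *
a=cv2.imread("pics/side0.png");b=cv2.imread("pics/scene0.png")
r=lambda x,w:cv2.resize(x,(w,300),interpolation=cv2.INTER_CUBIC)
c1=r(a[150:270,220:380],400);c2=r(a[310:400,240:360],400)
c3=r(b[170:275,260:400],400);c4=r(b[130:220,390:510],400)
cv2.imwrite("pics/crop1.png",np.vstack([np.hstack([c1,c2]),np.hstack([c3,c4])]))
for n in ["scene","side"]:
    z=np.load(n+"0.npz");P=cloud(z,z["d"]);ok=z["d"]>0
    for lo,hi in [(.082,.092),(.066,.074),(.036,.044),(.008,.016)]:
        m=(ok&(P[...,2]>lo)&(P[...,2]<hi)&(P[...,0]>.2)&(P[...,0]<1)&(abs(P[...,1])<.6)).astype(np.uint8)
        k,l,s,c=cv2.connectedComponentsWithStats(m)
        for i in range(1,k):
            if s[i,4]>25:
                q=P[l==i];print(n,lo,s[i].tolist(),q.mean(0).round(4),q.min(0).round(3),q.max(0).round(3))
```

```text
scene 0.082 [424, 138, 10, 7, 38] [0.3686 0.3305 0.0845] [0.354 0.317 0.082] [0.381 0.344 0.086]
scene 0.082 [426, 157, 10, 8, 59] [0.4546 0.3129 0.0873] [0.44  0.299 0.082] [0.47  0.329 0.091]
scene 0.082 [199, 164, 19, 14, 192] [ 0.4347 -0.2977  0.0859] [ 0.409 -0.322  0.082] [ 0.459 -0.273  0.091]
scene 0.082 [301, 177, 28, 26, 610] [ 0.5341 -0.0183  0.0871] [ 0.488 -0.053  0.082] [0.578 0.018 0.092]
scene 0.066 [200, 176, 18, 6, 33] [ 0.4512 -0.2952  0.0693] [ 0.44  -0.32   0.066] [ 0.459 -0.275  0.074]
scene 0.066 [276, 194, 81, 61, 3298] [ 0.6419 -0.0232  0.0709] [ 0.533 -0.122  0.066] [0.731 0.077 0.074]
scene 0.066 [176, 245, 34, 32, 713] [ 0.7227 -0.3144  0.0719] [ 0.675 -0.35   0.066] [ 0.766 -0.281  0.074]
scene 0.036 [456, 115, 45, 20, 405] [0.2448 0.5316 0.0384] [0.2   0.47  0.036] [0.291 0.599 0.044]
scene 0.036 [417, 164, 22, 18, 229] [0.4588 0.3108 0.041 ] [0.412 0.278 0.036] [0.489 0.347 0.044]
scene 0.036 [201, 183, 20, 8, 39] [ 0.4536 -0.2928  0.04  ] [ 0.44  -0.323  0.036] [ 0.46  -0.271  0.044]
scene 0.036 [306, 254, 26, 12, 192] [ 0.7283 -0.0271  0.0417] [ 0.709
[... 2297 characters left out ...]
 [362, 74, 26, 18, 110] [ 0.5883 -0.5509  0.0124] [ 0.567 -0.6    0.008] [ 0.619 -0.505  0.016]
side 0.008 [286, 117, 38, 16, 74] [ 0.7095 -0.2972  0.0118] [ 0.675 -0.346  0.008] [ 0.764 -0.278  0.016]
side 0.008 [394, 149, 22, 10, 50] [ 0.4301 -0.279   0.0118] [ 0.405 -0.295  0.008] [ 0.459 -0.271  0.016]
side 0.008 [225, 181, 143, 85, 3332] [0.5794 0.0351 0.0128] [ 0.475 -0.133  0.008] [0.744 0.092 0.016]
side 0.008 [188, 315, 14, 11, 35] [0.6788 0.302  0.0135] [0.667 0.289 0.009] [0.689 0.313 0.016]
side 0.008 [226, 328, 19, 7, 34] [0.5984 0.2924 0.0145] [0.583 0.287 0.012] [0.618 0.296 0.016]
side 0.008 [279, 367, 49, 29, 73] [0.4427 0.3306 0.012 ] [0.415 0.291 0.008] [0.491 0.348 0.016]
```

View pics/crop1.png

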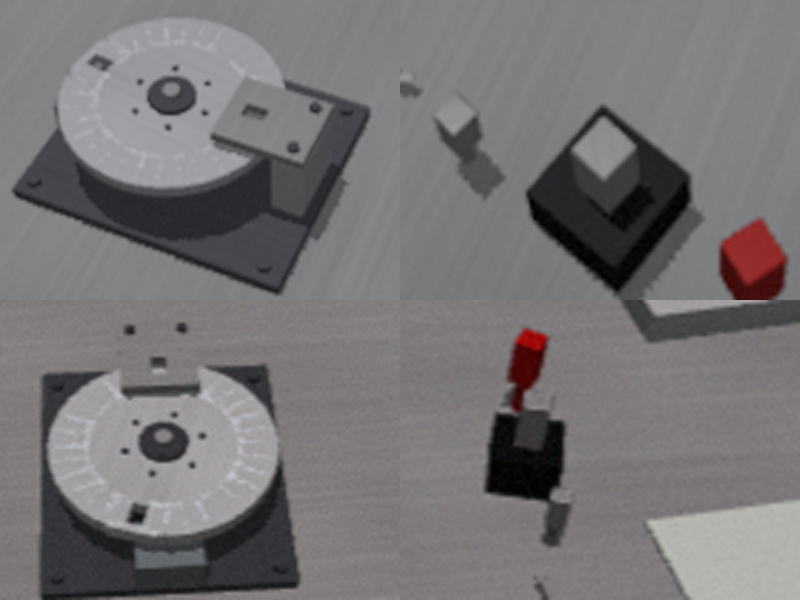

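The crop shows the slot in the bridge (side-crop pixel ~(255,112)), the dial's hole on its rim, and the pin head seated in the black holder, turned by some yaw. Next I measure yaws and centres.

Run:
```python
from h import *
for n in ["scene","side"]:
    z=np.load(n+"0.npz");P=cloud(z,z["d"]);im=z["im"].astype(int);g=im.mean(2)
    cal=z
    def rect(x0,x1,y0,y1,lo,hi,name):
        m=(P[...,0]>x0)&(P[...,0]<x1)&(P[...,1]>y0)&(P[...,1]<y1)&(P[...,2]>lo)&(P[...,2]<hi)
        v,u=np.nonzero(m)
        q=(P[m][:,:2]*1000).astype(np.float32);r=cv2.minAreaRect(q);print(n,name,np.round(r[0],1),np.round(r[1],1),round(r[2],1));return m
    rect(.43,.48,.29,.34,.082,.092,"head")
    rect(.40,.50,.26,.36,.037,.044,"holder")
    rect(.49,.57,-.07,.03,.0835,.092,"bridge")
    rect(.46,.76,-.15,.11,.009,.0155,"base")
    rect(.48,.55,.24,.36,.03,.06,"small")
    # dial ellipse: contour of bright top
    m=((P[...,2]>.066)&(P[...,2]<.075)&(abs(P[...,0]-.637)<.12)&(abs(P[...,1]+.02)<.12))
    q=P[m];a=np.arctan2(q[:,1]+.02,q[:,0]-.637);rr=np.hypot(q[:,1]+.02,q[:,0]-.637)
    e=[q[(a>t)&(a<=t+.1)][np.argmax(rr[(a>t)&(a<=t+.1)])] for t in np.arange(-2.5,2.5,.1)]
    e=np.array(e);A=np.c_[2*e[:,:2],np.ones(len(e))];s=np.linalg.lstsq(A,(e[:,:2]**2).sum(1),rcond=None)[0]
    print("circle",s[:2],np.sqrt(s[2]+s[0]**2+s[1]**2))
    # slot: grey levels near bridge
    (u0,u1,v0,v1)=(300,332,178,206) if n=="scene" else (312,336,184,206)
    print(g[v0:v1,u0:u1].astype(int))
```

```text
scene head [453.1 313.2] [22.9 30.1] 67.2
scene holder [450.7 313.4] [59.6 69.1] 74.5
scene bridge [530.4 -18. ] [70.5 80.3] 88.7
scene base [609.3 -14.6] [232.  265.1] 88.0
scene small [514. 316.] [36.7 67.5] 87.8
circle [ 0.62972524 -0.02221993] 0.09998028375074491
[[127 124 124 118 109 101 112 119 122 121 120 119 123 121 122 123 117 124
  120 125 124 113  79  59  72 108 123 126 126 123 126 124]
 [126 124 123  97  71  57  62 104 125 123 123 123 124 122 121 123 122 124
  123 120 124 102  59  51  53  90 115 124 128 127 123 125]
 [123 121 120  88  52  41  49 101 120 124 123 124 121 122 124 125 125 124
  125 125 126  96  57  36  43  87 116 123 121 121 120 124]
 [124 121 123  92  57  38  48  99 122 122 123 124 123 125 128 124 130 125
  124 127 126 126 103  87  76 108 124 127 127 130 126 129]
 [125 121 129 117 107  98 112 121 123 126 121 121 125 121 122 123 126 123
  123 123 124 126 125 120 123 126 122 126 124 127 126 125]
 [123 116 119 122 124 121 123 127 123 119 119 121 123 124 119 123 121 124
  121 125 123 124 125 126 120 127 128 126 124 125 122 123]
 [123 122 122 123 123 121 125 122 
[... 4679 characters left out ...]
34 134 134 132 130 131 131 132 132 132 134 132 131 134 132 132 131
  133 133 133 132 131 131]
 [135 134 134 131 131 131 132 132 131 131 133 132 132 132 133 133 131 132
  134 134 134 132 131 131]
 [134 135 134 132 132 132 131 131 133 133 133 133 133 134 133 131 133 134
  135 135 134 131 131 132]
 [134 134 132 131 132 131 132 132 133 133 133 132 134 134 131 130 133 133
  135 134 132 131 132 131]
 [134 133 132 131 132 132 132 132 133 133 132 133 134 134 131 133 134 135
  135 133 132 131 131 131]
 [135 133 131 132 132 131 132 133 133 132 133 134 133 132 131 134 133 135
  135 133 131 131 131 131]
 [115 125 133 132 131 132 133 133 133 133 133 135 133 132 133 134 134 135
  134 131 132 132 131 132]]
```

Careful with the scale: shifts go in shares of 100 cm and turns go in shares of 45 degrees. That gives: 20.5 cm / 100 = 0.205, -17.7 cm / 100 = -0.177, 0.12 rad / 0.7854 = 0.1528.

>>> play_rows:
  commands:
    - [[0.04, -0.035, 0, 0, 0, 0.0509, 1], [0.08, -0.07, 0, 0, 0, 0.1019, 1], [0.12, -0.105, 0, 0, 0, 0.1528, 1], [0.16, -0.14, 0, 0, 0, 0.1528, 0.6], [0.205, -0.177, 0, 0, 0, 0.1528, 0.6], [0.205, -0.177, 0, 0, 0, 0.1528, 0.6], [0.205, -0.177, 0, 0, 0, 0.1528, 0.6], [0.205, -0.177, 0, 0, 0, 0.1528, 0.6]]

```text
t: 0.95
ee_pos: [0.4532, 0.3137, 0.253]
orientation: [0.174, 0.985, -0.0, -0.0]
ft_force: [-1.0, 0.6, 0.0]
grip_width: 0.0514
grasp_force: 0.0
```

```bash
cat > w.py <<'E'
from h import *
import sys
k=sys.argv[1]
s=ctrl.sense();cal=ctrl.calibration("wrist");im,d=ctrl.grab_frame("wrist")
cv2.imwrite(f"pics/w{k}.png",im);np.savez(f"w{k}.npz",im=im,d=d,**{q:np.array(cal[q]) for q in "KRt"})
print(s["t"],s["ee_pos"],s["orientation"],s["ft_force"],s["grip_width"])
P=cloud(cal,d)
def rect(x0,x1,y0,y1,lo,hi,name):
    m=(d>0)&(P[...,0]>x0)&(P[...,0]<x1)&(P[...,1]>y0)&(P[...,1]<y1)&(P[...,2]>lo)&(P[...,2]<hi)
    if m.sum()<20: print(name,"none");return
    r=cv2.minAreaRect((P[m][:,:2]*1000).astype(np.float32));print(name,m.sum(),np.round(r[0],1),np.round(r[1],1),round(r[2],1),P[m][:,2].mean().round(4))
rect(.43,.48,.29,.34,.082,.092,"head")
rect(.40,.50,.26,.36,.037,.044,"holder")
rect(.48,.585,-.07,.03,.0825,.092,"bridge")
E
python3 w.py 1
```

```text
0.95 [0.45320704 0.31367901 0.25304252] [ 1.73830111e-01  9.84775558e-01 -9.19224460e-05 -4.30027008e-04] [-1.01221273  0.56251788  0.02470142] 0.051428045743096486
head 722 [450.6 312. ] [23.9 24.3] 69.4 0.0862
holder 2514 [450.7 311.9] [60.  60.2] 72.7 0.0404
bridge 2401 [513.4 -18.9] [73.2 50.4] 88.8 0.0867
```

View pics/w1.png

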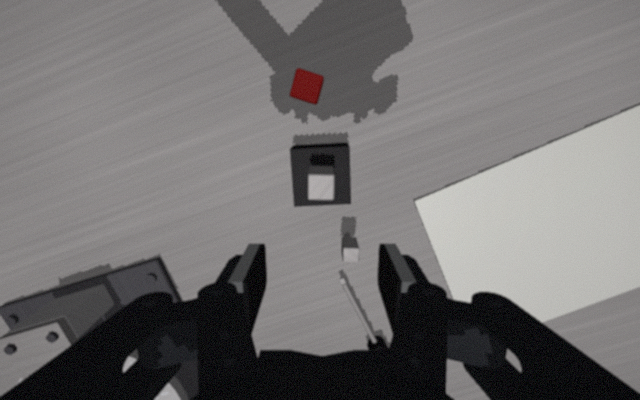

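The wrist view shows the pin head (pale square) at (321,187) in the black holder, the red look-alike at (307,86) and the small grey one at (350,253). The head measures 24 mm square with its top at 86 mm, which fits the big grey pin.

Scaled: -18.2 cm / 100 = -0.182, -15 cm / 100 = -0.15, 0.02 rad / 0.7854 = 0.0255.

>>> play_rows:
  commands:
    - [[-0.001, -0.002, -0.05, 0, 0, 0.0255, 0.6], [-0.001, -0.002, -0.1, 0, 0, 0.0255, 0.6], [-0.001, -0.002, -0.15, 0, 0, 0.0255, 0.6], [-0.001, -0.002, -0.182, 0, 0, 0.0255, 0.6], [-0.001, -0.002, -0.182, 0, 0, 0.0255, 0.6], [-0.001, -0.002, -0.182, 0, 0, 0.0255, 0.2], [-0.001, -0.002, -0.182, 0, 0, 0.0255, 0.0], [-0.001, -0.002, -0.182, 0, 0, 0.0255, 0.0], [-0.001, -0.002, -0.182, 0, 0, 0.0255, 0.0], [-0.001, -0.002, -0.182, 0, 0, 0.0255, 0.0]]
  newtons: 60

```text
t: 2.0
ee_pos: [0.4533, 0.3125, 0.0736]
orientation: [0.164, 0.987, 0.001, 0.002]
ft_force: [-2.2, 2.8, 7.8]
grip_width: 0.0232
grasp_force: 59.4
```

Scaled: 13 cm / 100 = 0.13, 9 cm / 100 = 0.09.

>>> play_rows:
  commands:
    - [[0, 0, 0.02, 0, 0, 0, 0], [0, 0, 0.05, 0, 0, 0, 0], [0, 0, 0.09, 0, 0, 0, 0], [0, 0, 0.13, 0, 0, 0, 0], [0, 0, 0.13, 0, 0, 0, 0], [0, 0, 0.13, 0, 0, 0, 0]]

```text
t: 2.6
ee_pos: [0.4524, 0.3117, 0.2025]
orientation: [0.164, 0.987, 0.001, 0.001]
ft_force: [-0.1, 0.2, -2.1]
grip_width: 0.0234
grasp_force: 59.2
```

```bash
python3 w.py 2
python3 - <<'E'
from h import *
z=np.load("w2.npz");P=cloud(z,z["d"]);s=ctrl.sense()
m=(z["d"]>0)&(np.hypot(P[...,0]-s["ee_pos"][0],P[...,1]-s["ee_pos"][1])<.03)&(P[...,2]>.06)
print(m.sum());import json
v,u=np.nonzero(m);print(u.min(),u.max(),v.min(),v.max(),P[m].min(0),P[m].max(0))
E
```

```text
2.6 [0.45241285 0.3116663  0.20248757] [1.63626500e-01 9.86521584e-01 6.32757852e-04 1.06440472e-03] [-0.08211766  0.17035341 -2.0949074 ] 0.023435901586832834
head none
holder 4238 [450.6 311.7] [59.6 60.1] 72.8 0.0403
bridge 1041 [515.3   6.8] [26.  52.5] 57.5 0.0865
26858
190 454 214 399 [0.42560111 0.28382316 0.13370206] [0.46622856 0.34138919 0.27880617]
```

View pics/w2.png

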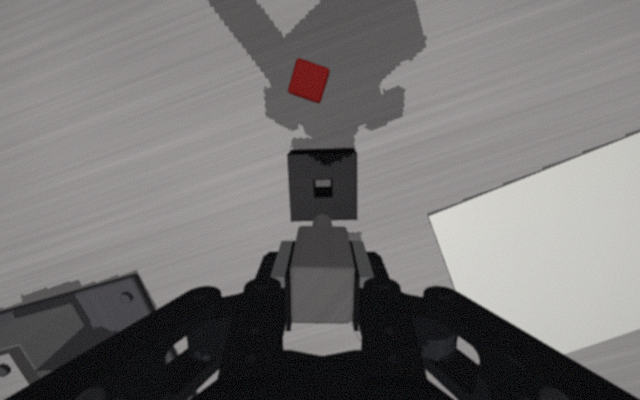

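Pin held upright; its shank tip shows at (322,216), just in front of the empty holder hole at (323,187). Next I go past the bridge, so that the wrist camera sees the slot ahead of the pin.

Scaled: -33.2 cm / 100 = -0.332, 16.8 cm / 100 = 0.168, 0.29 rad / 0.7854 = 0.3692.

>>> play_rows:
  commands:
    - [[0.021, -0.042, 0, 0, 0, 0.0637, 0], [0.042, -0.083, 0, 0, 0, 0.1273, 0], [0.063, -0.125, 0, 0, 0, 0.191, 0], [0.084, -0.166, 0, 0, 0, 0.2546, 0], [0.105, -0.208, 0, 0, 0, 0.3183, 0], [0.126, -0.249, 0, 0, 0, 0.3692, 0], [0.147, -0.291, 0, 0, 0, 0.3692, 0], [0.168, -0.332, 0, 0, 0, 0.3692, 0], [0.168, -0.332, 0, 0, 0, 0.3692, 0], [0.168, -0.332, 0, 0, 0, 0.3692, 0], [0.168, -0.332, 0, 0, 0, 0.3692, 0], [0.168, -0.332, 0, 0, 0, 0.3692, 0]]

```text
t: 3.85
ee_pos: [0.62, -0.0191, 0.2011]
orientation: [0.019, 1.0, 0.0, -0.0]
ft_force: [0.1, 0.3, -1.7]
grip_width: 0.0232
grasp_force: 59.3
```

```bash
python3 w.py 3
python3 - <<'E'
from h import *
z=np.load("w2.npz");print("w2 tip",ray(z,322,216,.133))
for n,cs in dict(scene=[(311.6,189.5),(318.2,189.5),(312,195.5),(318.5,195.5)],side=[(317.5,191),(327,193.5),(316,195),(326,198)]).items():
    z=np.load(n+"0.npz");q=np.array([ray(z,u,v,.086) for u,v in cs]);print(n,q.round(4).tolist(),q.mean(0))
E
```

```text
3.85 [ 0.61998845 -0.01910863  0.20107014] [ 1.86024947e-02  9.99826850e-01  1.35893751e-04 -4.46372278e-04] [ 0.07565642  0.26793834 -1.7219419 ] 0.023177737650680635
head none
holder none
bridge 13416 [530.8 -20.3] [70.2 84.6] 87.7 0.0866
w2 tip [0.44641752 0.31287526 0.133     ]
scene [[0.5353, -0.0257, 0.086], [0.537, -0.0086, 0.086], [0.5571, -0.0266, 0.086], [0.5588, -0.01, 0.086]] [ 0.54704393 -0.01773263  0.086     ]
side [[0.5616, -0.0277, 0.086], [0.5399, -0.0283, 0.086], [0.5603, -0.016, 0.086], [0.5373, -0.0157, 0.086]] [ 0.54977202 -0.02195815  0.086     ]
```

View pics/w3.png

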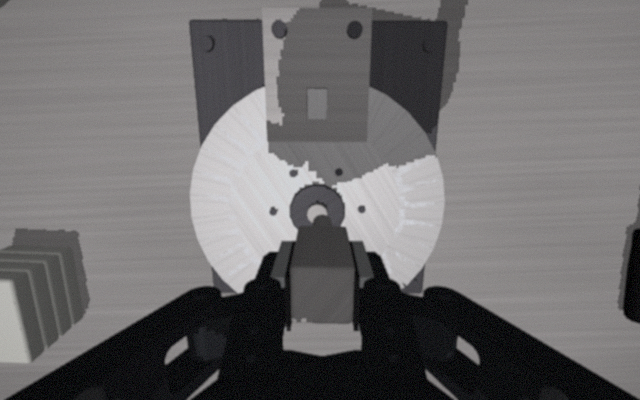

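The slot shows at u 307–328, v 88–119 in the bridge, and the pin tip is at (322,218). Both are in one view, so the relative offset follows from it.

Run:
```python
from h import *
z=np.load("w3.npz");g=z["im"].astype(int).mean(2)
print(g[95:113,300:336].mean(0).astype(int)); print(g[80:126,312:324].mean(1).astype(int))
print(g[205:230,300:344:2].astype(int)); print(z["K"].round(1).tolist(),(-z["R"].T@z["t"].ravel()).round(4))
P=cloud(z,z["d"]);print("slot d",P[104,317],P[130,317])
for r in (214,218,222,226): print(r,(P[r,308:336]*1000).round(0)[:, [0,2]].astype(int).tolist())
```

```text
[ 96  95  95  97  95  94  88  98 112 119 121 120 120 120 120 120 119 119
 121 121 120 120 120 120 120 118 111 101  95  95  96  96  96  96  96  96]
[ 98  99 100  99  99  98  95  87  90 110 119 122 122 121 121 121 120 120
 121 120 120 120 120 121 121 119 120 120 121 120 119 119 119 118 119 118
 120 119 114 103  96  94  93  95  94  95]
[[ 83  80  85  81  76  71 108 137 150 144 128  90  48  55  79  85  82  80
   79  82  83  70]
 [ 81  88  82  77  78  95 143 165 172 168 157 125  70  54  81  81  83  83
   85  82  81  74]
 [ 83  79  80  82  83 125 173 176 177 173 172 156 102  61  81  82  86  80
   82  82  76  70]
 [ 80  80  81  80 103 162 179 178 175 174 171 169 137  76  77  84  80  81
   82  78  81  75]
 [ 83  84  79  82 128 174 176 174 173 171 175 173 162  97  81  90  82  80
   85  82  82  74]
 [ 83  87  83  86 145 176 174 174 174 172 173 172 167 116  77  85  81  87
   80  76  79  79]
 [ 80  84  82  92 159 178 171 176 171 175 173 174 171 127  82  83  75  79
   78  80  80  73]
 [ 87  84  82  94 161 176 176 176 176 174 172 173 170 137  83  85  80  79
   80  79  77  74]
 [ 87  87  83  98 165
[... 2352 characters left out ...]
77], [634, 75], [633, 77]]
222 [[636, 77], [636, 75], [636, 77], [636, 77], [616, 135], [614, 141], [613, 143], [613, 144], [612, 146], [612, 147], [612, 148], [612, 147], [612, 147], [612, 148], [611, 149], [612, 146], [612, 146], [612, 147], [612, 146], [613, 146], [613, 143], [614, 143], [614, 140], [617, 134], [637, 76], [637, 77], [637, 76], [637, 77]]
226 [[606, 171], [605, 171], [605, 171], [605, 171], [606, 171], [606, 170], [606, 171], [606, 171], [605, 172], [606, 170], [606, 171], [605, 172], [606, 170], [606, 171], [606, 171], [606, 171], [606, 171], [606, 171], [606, 171], [551, 322], [606, 170], [606, 170], [606, 171], [605, 172], [606, 171], [606, 171], [606, 171], [606, 170]]
```

Run:
```python
from h import *
z=np.load("w3.npz")
for u in (307.2,317,327.2): print(ray(z,u,104,.086))
print(ray(z,317,88.2,.086),ray(z,317,119,.086))
print("shank",ray(z,321.5,222,.147),ray(z,321.5,218,.14),ray(z,321.3,214,.1335))
P=cloud(z,z["d"]);m=(abs(P[...,2]-.0705)<.005)&(np.hypot(P[...,0]-.63,P[...,1]+.022)<.11)&(P[...,0]<.66)
q=P[m];cen=np.array([.63,-.022])
a=np.arctan2(q[:,1]-cen[1],q[:,0]-cen[0]);rr=np.hypot(*(q[:,:2]-cen).T)
e=np.array([q[(a>t)&(a<=t+.08)][np.argmax(rr[(a>t)&(a<=t+.08)])] for t in list(np.arange(-2.4,-1.3,.08))+list(np.arange(1.3,2.4,.08))])
s=np.linalg.lstsq(np.c_[2*e[:,:2],np.ones(len(e))],(e[:,:2]**2).sum(1),rcond=None)[0];print("axis",s[:2],np.sqrt(s[2]+s[0]**2+s[1]**2))
```

```text
[ 0.54772831 -0.02719128  0.086     ]
[ 0.54797188 -0.02050935  0.086     ]
[ 0.54822539 -0.01355491  0.086     ]
[ 0.53775468 -0.02009789  0.086     ] [ 0.55790507 -0.02090937  0.086     ]
shank [ 0.61192234 -0.01970197  0.147     ] [ 0.61191238 -0.01971064  0.14      ] [ 0.61156795 -0.01982563  0.1335    ]
axis [ 0.62798229 -0.02422312] 0.10029006452390549
```

Scaled: -7 cm / 100 = -0.07, -0.08 cm / 100 = -0.0008.

>>> play_rows:
  commands:
    - [[-0.035, -0.0004, 0, 0, 0, 0, 0], [-0.07, -0.0008, 0, 0, 0, 0, 0], [-0.07, -0.0008, 0, 0, 0, 0, 0], [-0.07, -0.0008, 0, 0, 0, 0, 0], [-0.07, -0.0008, -0.03, 0, 0, 0, 0], [-0.07, -0.0008, -0.04, 0, 0, 0, 0], [-0.07, -0.0008, -0.046, 0, 0, 0, 0], [-0.07, -0.0008, -0.051, 0, 0, 0, 0], [-0.07, -0.0008, -0.051, 0, 0, 0, 0], [-0.07, -0.0008, -0.051, 0, 0, 0, 0]]

```text
t: 4.9
ee_pos: [0.5508, -0.0211, 0.1508]
orientation: [0.019, 1.0, 0.0, 0.0]
ft_force: [-0.8, 1.1, -1.6]
grip_width: 0.0235
grasp_force: 59.2
```

Run:
```python
from h import *
s=ctrl.sense();print(s["t"],s["ee_pos"],s["ft_force"],s["wrist_torque"])
im,d=ctrl.grab_frame("side");im2,_=ctrl.grab_frame("scene")
r=lambda x:cv2.resize(x,(400,400),interpolation=cv2.INTER_CUBIC)
cv2.imwrite("pics/ins.png",np.hstack([r(im[120:250,230:360]),r(im2[150:280,255:385])]))
```

```text
4.9 [ 0.55078173 -0.02109227  0.15079768] [-0.78819374  1.10378002 -1.57691827] [0.20956756 0.03071657 0.01050013]
```

View pics/ins.png

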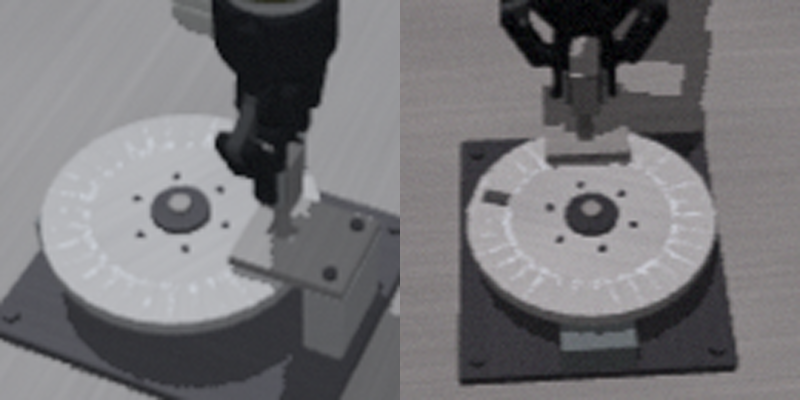

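The pin's tip is in the slot with no contact force. The scene view shows the dial's dark hole at crop (497,198), so I can track its speed. Now I lower to just above the dial, with a speed-measuring helper.

```bash
cat > sp.py <<'E'
from h import *
import sys
n=int(sys.argv[1]) if len(sys.argv)>1 else 2
cal=ctrl.calibration("scene");K,R,t=[np.array(cal[k],float) for k in "KRt"]
A=np.radians(np.arange(0,360,1.));rs=np.arange(.073,.088,.003)
X=np.stack([.628+rs[:,None]*np.cos(A),-.024+rs[:,None]*np.sin(A),np.full((len(rs),360),.0695)],-1)
C=X@R.T+t.ravel();U=(C@K.T);U=(U[...,:2]/U[...,2:]).astype(np.float32)
def ang():
    s=ctrl.sense();im,d=ctrl.grab_frame("scene");g=cv2.cvtColor(im,cv2.COLOR_BGR2GRAY)
    p=cv2.remap(g,U[...,0],U[...,1],cv2.INTER_LINEAR).mean(0)
    dark=(p<95)&(abs((np.degrees(A)-177.5+180)%360-180)>32)
    i=np.nonzero(dark)[0]
    c=np.angle(np.exp(1j*A[i]).mean()) if len(i) else np.nan
    return s["t"],np.degrees(c)-177.5,len(i)   # hole angle past slot
o=[ang() for _ in range(n)];s=ctrl.sense()
for a in o: print(round(a[0],3),round((a[1]+180)%360-180,1),a[2])
for a,b in zip(o,o[1:]): print("w",round(np.radians((b[1]-a[1]+180)%360-180)/(b[0]-a[0]),2))
print(s["t"],"z",s["ee_pos"].round(4),"f",s["ft_force"].round(2))
E
python3 sp.py 3
```

```text
5.0 80.5 9
5.05 91.5 9
5.1 101.5 9
w 3.84
w 3.49
5.15 z [ 0.5507 -0.0211  0.1508] f [ 0.38  1.64 -1.02]
```

Scaled: -0.9 cm / 100 = -0.009, -0.8 cm / 100 = -0.008.

>>> play_rows:
  commands:
    - [[0, 0, -0.004, 0, 0, 0, 0], [0, 0, -0.008, 0, 0, 0, 0], [0, 0, -0.009, 0, 0, 0, 0], [0, 0, -0.009, 0, 0, 0, 0]]

```text
t: 5.55
ee_pos: [0.5503, -0.0211, 0.1409]
orientation: [0.019, 1.0, 0.0, -0.0]
ft_force: [0.5, 0.4, -3.4]
grip_width: 0.0233
grasp_force: 59.3
```

```bash
python3 sp.py 2
```

```text
5.55 -166.0 8
5.6 -156.5 9
w 3.32
5.65 z [ 0.5503 -0.0211  0.1411] f [ 0.03  1.54 -2.34]
```

Scaled: -0.2 cm / 100 = -0.002, -0.1 cm / 100 = -0.001.

>>> play_rows:
  commands:
    - [[0, 0, -0.001, 0, 0, 0, 0], [0, 0, -0.002, 0, 0, 0, 0], [0, 0, -0.002, 0, 0, 0, 0]]

```text
t: 5.95
ee_pos: [0.5506, -0.0211, 0.1394]
orientation: [0.019, 1.0, -0.0, 0.0]
ft_force: [0.5, 2.4, -1.4]
grip_width: 0.0233
grasp_force: 59.4
```

```bash
python3 sp.py 3
```

```text
5.95 -90.0 8
6.0 -81.5 9
6.05 -73.0 8
w 2.97
w 2.97
6.1 z [ 0.5506 -0.0211  0.1394] f [ 0.42  2.15 -0.77]
```

Scaled: -0.2 cm / 100 = -0.002, -0.1 cm / 100 = -0.001.

>>> play_rows:
  commands:
    - [[0, 0, -0.001, 0, 0, 0, 0], [0, 0, -0.002, 0, 0, 0, 0], [0, 0, -0.002, 0, 0, 0, 0]]

```text
t: 6.4
ee_pos: [0.5507, -0.0212, 0.1376]
orientation: [0.019, 1.0, -0.0, 0.0]
ft_force: [0.6, 2.7, 2.3]
grip_width: 0.0233
grasp_force: 59.8
```

```bash
python3 sp.py 3
```

```text
6.4 nan 0
6.45 nan 0
6.5 nan 0
w nan
w nan
6.55 z [ 0.5507 -0.0212  0.1375] f [1.54 2.22 3.23]
```

```bash
python3 sp.py 8
```

```text
6.55 nan 0
6.6 nan 0
6.65 nan 0
6.7 nan 0
6.75 nan 0
6.8 nan 0
6.85 nan 0
6.9 nan 0
w nan
w nan
w nan
w nan
w nan
w nan
w nan
6.95 z [ 0.5504 -0.0212  0.1372] f [0.07 1.88 1.69]
```

>>> play_rows:
  commands:
    - [[0, 0, 0, 0, 0, 0, 0], [0, 0, 0, 0, 0, 0, 0], [0, 0, 0, 0, 0, 0, 0], [0, 0, 0, 0, 0, 0, 0], [0, 0, 0, 0, 0, 0, 0]]

```text
t: 7.45
ee_pos: [0.5505, -0.0212, 0.1373]
orientation: [0.019, 1.0, -0.0, -0.0]
ft_force: [0.6, 2.6, 1.5]
grip_width: 0.0233
grasp_force: 59.8
```

```bash
python3 sp.py 5
```

```text
7.45 94.0 8
7.5 100.0 8
7.55 106.0 8
7.6 112.0 8
7.65 117.5 9
w 2.09
w 2.09
w 2.09
w 1.92
7.7 z [ 0.5505 -0.0212  0.1373] f [0.12 2.56 1.22]
```

Scaled: -0.2 cm / 100 = -0.002, -0.1 cm / 100 = -0.001.

>>> play_rows:
  commands:
    - [[0, 0, 0, 0, 0, 0, 0], [0, 0, 0, 0, 0, 0, 0], [0, 0, 0, 0, 0, 0, 0], [0, 0, -0.001, 0, 0, 0, 0], [0, 0, -0.002, 0, 0, 0, 0], [0, 0, -0.002, 0, 0, 0, 0], [0, 0, -0.002, 0, 0, 0, 0]]

```text
t: 8.4
ee_pos: [0.5507, -0.0212, 0.1356]
orientation: [0.019, 1.0, -0.0, 0.0]
ft_force: [0.9, 3.6, 5.4]
grip_width: 0.0235
grasp_force: 60.2
```

```bash
python3 sp.py 4
```

```text
8.4 -175.0 8
8.45 -172.0 8
8.5 -170.0 8
8.55 -167.0 8
w 1.05
w 0.7
w 1.05
8.6 z [ 0.5507 -0.0212  0.1356] f [1.2  2.05 5.02]
```

Scaled: -0.1 cm / 100 = -0.001, -0.05 cm / 100 = -0.0005.

>>> play_rows:
  commands:
    - [[0, 0, 0, 0, 0, 0, 0], [0, 0, 0, 0, 0, 0, 0], [0, 0, 0, 0, 0, 0, 0], [0, 0, 0, 0, 0, 0, 0], [0, 0, 0, 0, 0, 0, 0], [0, 0, 0, 0, 0, 0, 0], [0, 0, 0, 0, 0, 0, 0], [0, 0, 0, 0, 0, 0, 0], [0, 0, 0, 0, 0, 0, 0], [0, 0, 0, 0, 0, 0, 0], [0, 0, -0.0005, 0, 0, 0, 0], [0, 0, -0.001, 0, 0, 0, 0]]

```text
t: 9.8
ee_pos: [0.5507, -0.0212, 0.1348]
orientation: [0.019, 1.0, -0.0, 0.0]
ft_force: [-0.7, 2.3, 7.4]
grip_width: 0.0234
grasp_force: 60.3
```

```bash
python3 sp.py 6
```

```text
9.8 -100.0 8
9.85 -98.5 9
9.9 -98.0 8
9.95 -96.5 9
10.0 -95.0 8
10.05 -93.5 9
w 0.52
w 0.17
w 0.52
w 0.52
w 0.52
10.1 z [ 0.5507 -0.0212  0.1347] f [1.35 2.5  5.6 ]
```

>>> play_rows:
  commands:
    - [[0, 0, 0, 0, 0, 0, 0], [0, 0, 0, 0, 0, 0, 0], [0, 0, 0, 0, 0, 0, 0], [0, 0, 0, 0, 0, 0, 0], [0, 0, 0, 0, 0, 0, 0], [0, 0, 0, 0, 0, 0, 0], [0, 0, 0, 0, 0, 0, 0], [0, 0, 0, 0, 0, 0, 0], [0, 0, 0, 0, 0, 0, 0], [0, 0, 0, 0, 0, 0, 0], [0, 0, 0, 0, 0, 0, 0], [0, 0, 0, 0, 0, 0, 0]]

```text
t: 11.3
ee_pos: [0.5507, -0.0212, 0.1347]
orientation: [0.019, 1.0, -0.0, 0.0]
ft_force: [0.9, 2.3, 5.5]
grip_width: 0.023
grasp_force: 60.3
```

```bash
python3 sp.py 5
```

```text
11.3 -56.5 9
11.35 -55.0 8
11.4 -54.0 8
11.45 -52.0 8
11.5 -50.5 9
w 0.52
w 0.35
w 0.7
w 0.52
11.55 z [ 0.5507 -0.0212  0.1347] f [-0.1   2.49  5.07]
```

>>> play_rows:
  commands:
    - [[0, 0, 0, 0, 0, 0, 0], [0, 0, 0, 0, 0, 0, 0], [0, 0, 0, 0, 0, 0, 0], [0, 0, 0, 0, 0, 0, 0], [0, 0, 0, 0, 0, 0, 0], [0, 0, 0, 0, 0, 0, 0], [0, 0, 0, 0, 0, 0, 0], [0, 0, 0, 0, 0, 0, 0], [0, 0, 0, 0, 0, 0, 0], [0, 0, 0, 0, 0, 0, 0], [0, 0, 0, 0, 0, 0, 0], [0, 0, 0, 0, 0, 0, 0]]

```text
t: 12.75
ee_pos: [0.5507, -0.0212, 0.1347]
orientation: [0.019, 1.0, -0.0, 0.0]
ft_force: [0.3, 1.3, 6.1]
grip_width: 0.0237
grasp_force: 60.3
```

>>> play_rows:
  commands:
    - [[0, 0, 0, 0, 0, 0, 0], [0, 0, 0, 0, 0, 0, 0], [0, 0, 0, 0, 0, 0, 0], [0, 0, 0, 0, 0, 0, 0]]

```text
t: 13.15
ee_pos: [0.5506, -0.0212, 0.1345]
orientation: [0.019, 1.0, -0.0, 0.0]
ft_force: [1.3, 2.3, 3.8]
grip_width: 0.0234
grasp_force: 60.0
```

>>> play_rows:
  commands:
    - [[0, 0, 0, 0, 0, 0, 0], [0, 0, 0, 0, 0, 0, 0], [0, 0, 0, 0, 0, 0, 0]]

```text
t: 13.45
ee_pos: [0.5504, -0.0212, 0.1342]
orientation: [0.019, 1.0, 0.0, -0.0]
ft_force: [0.6, 0.9, 2.2]
grip_width: 0.0232
grasp_force: 59.7
```

Scaled: -0.2 cm / 100 = -0.002, -0.1 cm / 100 = -0.001.

>>> play_rows:
  commands:
    - [[0, 0, 0, 0, 0, 0, 0], [0, 0, -0.001, 0, 0, 0, 0], [0, 0, -0.002, 0, 0, 0, 0]]

```text
t: 13.75
ee_pos: [0.5505, -0.0212, 0.1323]
orientation: [0.019, 1.0, -0.0, 0.0]
ft_force: [0.1, 1.9, 2.8]
grip_width: 0.0234
grasp_force: 59.7
```

```bash
python3 sp.py 2
```

```text
13.75 nan 0
13.8 nan 0
w nan
13.85 z [ 0.5504 -0.0212  0.1321] f [0.5  2.48 1.03]
```

Scaled: -0.5 cm / 100 = -0.005, -0.4 cm / 100 = -0.004.

>>> play_rows:
  commands:
    - [[0, 0, -0.002, 0, 0, 0, 0], [0, 0, -0.004, 0, 0, 0, 0], [0, 0, -0.005, 0, 0, 0, 0], [0, 0, -0.005, 0, 0, 0, 0]]

```text
t: 14.25
ee_pos: [0.5504, -0.0212, 0.127]
orientation: [0.019, 1.0, 0.0, -0.0]
ft_force: [1.6, 1.2, 0.0]
grip_width: 0.0232
grasp_force: 59.5
```

Scaled: -0.85 cm / 100 = -0.0085, -0.75 cm / 100 = -0.0075.

>>> play_rows:
  commands:
    - [[0, 0, -0.002, 0, 0, 0, 0], [0, 0, -0.004, 0, 0, 0, 0], [0, 0, -0.006, 0, 0, 0, 0], [0, 0, -0.0075, 0, 0, 0, 0], [0, 0, -0.0085, 0, 0, 0, 0], [0, 0, -0.0085, 0, 0, 0, 0]]

```text
t: 14.85
ee_pos: [0.5505, -0.0212, 0.1196]
orientation: [0.019, 1.0, -0.0, 0.0]
ft_force: [-3.2, 2.1, 10.7]
grip_width: 0.0229
grasp_force: 61.0
```

```bash
python3 sp.py 1
```

```text
14.85 nan 0
14.9 z [ 0.5505 -0.0212  0.1196] f [-2.36  1.44  9.74]
```

Scaled: 14 cm / 100 = 0.14, 10 cm / 100 = 0.1.

>>> play_rows:
  commands:
    - [[0, 0, 0, 0, 0, 0, 0.3], [0, 0, 0, 0, 0, 0, 0.6], [0, 0, 0, 0, 0, 0, 0.6], [0, 0, 0, 0, 0, 0, 0.6], [0, 0, 0.001, 0, 0, 0, 0.6], [0, 0, 0.02, 0, 0, 0, 0.6], [0, 0, 0.05, 0, 0, 0, 0.6], [0, 0, 0.1, 0, 0, 0, 0.6], [0, 0, 0.14, 0, 0, 0, 0.6], [0, 0, 0.14, 0, 0, 0, 0.6]]

```text
t: 15.9
ee_pos: [0.552, -0.0215, 0.2645]
orientation: [0.019, 1.0, -0.001, 0.005]
ft_force: [0.6, 0.3, -0.7]
grip_width: 0.0513
grasp_force: 0.0
```

```bash
python3 sp.py 3
python3 - <<'E'
from h import *
im,d=ctrl.grab_frame("side");im2,d2=ctrl.grab_frame("scene")
for n,D in (("side",d),("scene",d2)):
    P=cloud(ctrl.calibration(n),D);m=(D>0)&(abs(P[...,0]-.548)<.03)&(abs(P[...,1]+.02)<.03)&(P[...,2]>.12)&(P[...,2]<.145)
    print(n,m.sum(),P[m].mean(0),P[m].max(0))
r=lambda x:cv2.resize(x,(400,400),interpolation=cv2.INTER_CUBIC)
cv2.imwrite("pics/end.png",np.hstack([r(im[120:250,230:360]),r(im2[150:280,255:385])]))
E
```

```text
15.9 nan 0
15.95 nan 0
16.0 nan 0
w nan
w nan
16.05 z [ 0.5501 -0.0211  0.258 ] f [-0.33 -0.26 -0.51]
side 153 [ 0.54823813 -0.01809014  0.13046501] [ 0.56249965 -0.00831654  0.13621255]
scene 104 [ 0.55331625 -0.01970685  0.13047322] [ 0.56456285 -0.00688872  0.13623302]
```

View pics/end.png

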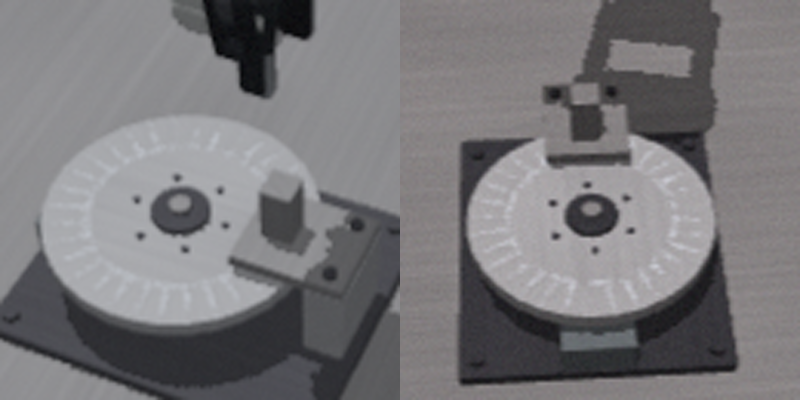

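The pin stands with its head flat on the bridge, its top at about 132 mm. The hole stays hidden under the bridge and the gripper is clear.

```bash
python3 -c "
from cell import ctrl
print(ctrl.sign_off())"
```

```text
the job is handed in; nothing more can be done
None
```

The dial was braked to about 0.5 rad/s, caught and locked with the pin fully home; the gripper let go and moved clear, no reading topped about 11 N, and the job was handed in at about 16 s (no verdict returned).

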